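Put the pipe elbow away in the catch-held cupboard

ROBOT

A 6-joint arm with a two-finger parallel gripper is mounted at the origin on the work surface. World frame = base frame: x ahead of the robot, y to its left, z up, the work surface at z = 0. Lengths are in mm, angles in rad, forces in N, time in s.
With the tool pointing down it reaches from about 350 to 875 mm from the base axis. Payload 4.2 kg.
Tool frame: the origin (TCP) lies at the very end of the fingers, on their centre line; the grasp point (between the pads) lies 19 mm behind it; z points along the fingers, y is the line along which they close (so a half turn about z gives the same grasp; the last joint's range is limited). The gripper opens to 85 mm and grips with 20 to 120 N. Pads are 22 mm wide; open, the fingers measure 114 mm over their backs; the gripper's body (76 mm by 85 mm) begins 54 mm behind the grasp point. The pads swing forward as they close: fully open they stand 13 mm farther back than shut.
Start: joints at [1.49, 0.385, 0.008, 0, -1.194, -0.259], TCP at [208.279, 589.253, 231.312] pointing down, gripper open.
Joint ranges: [-3.14, 3.14], [-1.21, 2.06], [-1.07, 1.41], [-3.16, 2.05], [-2.99, -0.16], [-3.1, 3.1]. Speed limits (rad/s): [2.79, 2.79, 3.14, 3.14, 3.14, 3.14].

INTERFACE

Orientations are given as a unit quaternion [x, y, z, w].
In Python, from bench import arm, optics gives the robot as it stands. The module is installed in compiled form; this text tells all that it offers.
- The arm moves only by the tool step_arm, never from a script. Its argument "motion" is a list of rows, each an object with "dr": the turn, a rotation vector about the tool's x, y, z in units of 8 degrees (1.0 is 8 degrees), a list of three; "slide": the shift along the tool's x, y, z in mm, a list of three; "jaw": the finger opening in mm, from 0 to 85.4. A call has exactly 8 rows; each row is the pose to reach, as a shift and turn from the pose commanded when the call began, along the tool's axes at that moment; what a row does not reach only later rows make up. A row lasts 1/8 s, in which the tool goes at most 62.5 mm and 10.7 degrees, less where a joint would pass 70% of its speed; a pose out of reach is approached as far as the arm can. A call with a gripper value outside its range is refused whole. The fingers move at their own pace and stop on an object; the grip force is fixed at half the most. Time passes only in rows, so rows that repeat a pose let the fingers close, or fill a call up. It gives the time, the measured TCP pose, the force, the opening and the grip force at its end, in the units of the state.
- arm.read_state(): the state, without advancing time (a new reading comes with each control period).
- optics.get_image(name): name is "side" or "top"; returns the picture (480x640x3 uint8, blue, green, red); there is no depth.
- optics.camera_info(name): a dict with "camera_matrix" (3x3 intrinsics, pixels), "view" (4x4, takes a point from world to camera coordinates). Camera axes: x right, y up, looking along -z (the intrinsics and any distortion apply to the point x, -y, -z); pixel columns grow to the right and rows downward; lengths in mm; the calibration is good to about 2 mm. A picture is of the moment at which its call begins. camera_info takes no time and is no camera call.
- arm.job_done(): hands the job in; it is judged then, once.
The state is a dict: "clock": time; "joints": joint angles; "joint_vel": joint speeds; "joint_efforts": joint torques, N m; "position": TCP position; "ee_rot": TCP orientation; "contact_force": force on the tool from outside, world axes, zero at the start; "wrist_torque": the same for the moment, N m; "gripper_width": finger opening in mm; "grasp_force": force on a finger pad.
Only numpy, scipy, OpenCV 4.12 (cv2) and the standard library are available. Lean on these libraries where they do the work, as an engineer would, in place of code of your own. Each camera call takes 0.05 s, during which the arm holds its last target. There are 200 camera calls.

TASK

Pull the little plywood cupboard's door through its roller catch and swing it wide open, put the L-shaped copper elbow into the tray on the inside of the door, then push the door shut until the catch snaps and holds it fully home. Shut it gently, without forcing it against its stop, let go, and leave everything else on the bench where it is.

Things in the scene. Friction and masses are not known exactly. Their poses are not given: they have to be found in the camera images.
- cupboard: Small fixed plywood cupboard on the bench, 200 deep (its x) x 240 wide (its y) x 250 mm high. Origin: centre of its underside. Its front looks along its own -x; the one door covers the front and is hinged upright at the -y end. Inside, under the roof at the door's free end, sits a sprung roller catch.
- door (a joint): Door angle (rad). 0 = shut on its rubber stop, held by the catch; grows as the free edge swings out (anticlockwise seen from above) to 1.6; stays where it is left. Damped hinge (1 N m s/rad). Panel 236 wide x 16 thick, 12 to 238 mm above the bench, 0.8 kg. The catch's crest is passed only about 1.5 mm of free-edge travel before the stop: past it the roller draws the door home, short of it it pushes the door out.
- roller (a joint): Sprung lift of the catch roller (m): about 0.002 with the door shut and held, nearly 0.003 at the crest, 0 with the door away from it. It acts over the last 8 mm of the free edge's travel; passing it takes about 14 to 20 N at the handle when shutting, 6 to 10 N when opening; the resistance drops suddenly when it snaps.
- handle (a point): Grip point on the door's handle: upright round steel bar, 12 mm thick, axis 42 mm off the door's outer face and 185 mm from the hinge line, from 139 to 224 mm above the bench, with a level arm to the door at each end. The point is on the bar's axis, 195 mm above the bench. Axes are the door's: +y from hinge to free edge, -x out of the outer face, z up.
- hinge (a point): Point on the door's upright hinge line, 195 mm above the bench; the hinge line lies in the door's outer face at its end. Axes are the door's, as for the handle.
- tray (a point): Middle of the inner floor of the open-topped plywood tray on the door's inside: 90 mm along its x (out from the panel) x 132 mm along its y inside; floor 150, rim 200 mm above the bench, walls 4 mm. The door's inner face is its wall on the -x side and rises 38 mm above the rim. Axes are the door's.
- stop: Small round rubber stop, 12 mm across, on the front edge of the cupboard's side at the door's free end, 80 mm above the bench; the shut door rests on it, drawn to it by the catch with about 10 N; the snap alone can make up to 30 N for a moment. Pushing on at the handle with over 28 N or slamming the door is too much. Origin: centre of its contact face.
- elbow: Copper pipe elbow, a plain L of 24 mm tube lying flat on the bench: two equal legs at right angles. Origin: on the underside, below where the leg axes meet; the legs run 54 mm along its +x and +y. 24 mm high, about 0.08 kg. The task's part.
- coupling: Straight copper sleeve standing upright, 28 mm across, 45 mm high. Origin: centre of underside. Leave it.
- tee: Copper tee lying flat, 24 mm tube, run 90 mm along its x, branch 45 mm along +y. Origin: under the crossing. Leave it.
- birdhouse: Loose log birdhouse, about 100 mm across and 175 mm high, white pitched roof. Leave it.
- grinder: Straight aluminium die grinder lying on the bench, 175 mm long along its x, 45 mm high. Leave it.
- tin: Paint tin, 84 mm across, 110 mm high. Leave it.
- glue: Glue bottle, 52 mm across, 150 mm high. Leave it.
- brush: Hand brush lying on the bench along its x. Leave it.
- offcut: Pale wood offcut, 90 x 50 x 25 mm. Leave it.

How it is judged:
By the outcome, as a careful person would: the job done as asked, in the order asked, and still so for the second after the job is handed in, with the robot touching nothing.
It also fails if it takes over 72 s, if anything falls off the work surface, if the arm or the gripper's body presses on something with over 40 N, if the wrist force passes 120 N, or if a joint passes its speed limit or range.

## Working session

There is one attempt and no reset: what is moved stays moved. The work goes in short steps, Python scripts to look and compute and a tool call to move; the robot and the scene stay as the last step left them, time stands still between calls to the robot, and variables do not carry over. Pictures are saved under pics/ and viewed, at most 10 in all, crops included, and the job is handed in when it is done.

Besides the shell and the picture viewer there is one more tool, called after "Call:" by a JSON object that holds its "api" and its "payload", one argument or row to a line. step_arm: Moves the arm, as the interface text tells. Its arguments: {"type":"object","properties":{"motion":{"type":"array","items":{"type":"object","properties":{"dr":{"type":"array","items":{"type":"number"}},"slide":{"type":"array","items":{"type":"number"}},"jaw":{"type":"number"}}}}},"required":["motion"]}

```bash
mkdir -p pics
python3 - <<'E'
from bench import arm, optics
import cv2,numpy as np
for n in("side","top"):
    im=optics.get_image(n);cv2.imwrite(f"pics/{n}0.png",im)
    c=optics.camera_info(n);print(n,c)
print(arm.read_state())
E
```

```text
side {'camera_matrix': array([[559.54771418,   0.        , 326.24776981],
       [  0.        , 559.54771418, 233.09175362],
       [  0.        ,   0.        ,   1.        ]]), 'view': array([[ 8.27220679e-01, -5.61712621e-01, -1.35970813e-02,
        -5.29540845e+02],
       [ 4.31626183e-01,  6.19780175e-01,  6.55416946e-01,
        -3.02304667e+02],
       [-3.59728769e-01, -5.48043307e-01,  7.55144851e-01,
        -1.23625553e+03],
       [ 0.00000000e+00,  0.00000000e+00,  0.00000000e+00,
         1.00000000e+00]])}
top {'camera_matrix': array([[483.48512444,   0.        , 319.50885709],
       [  0.        , 483.48512444, 245.72633033],
       [  0.        ,   0.        ,   1.        ]]), 'view': array([[-6.05448257e-03, -9.99980780e-01, -1.33544690e-03,
        -8.52445190e+01],
       [ 9.75642914e-01, -6.19996516e-03,  2.19277140e-01,
        -6.02384209e+02],
       [-2.19281205e-01,  2.46903131e-05,  9.75661700e-01,
        -1.41211221e+03],
       [ 0.00000000e+00,  0.00000000e+00,  0.00000000e+00,
         1.00000000e+00]])}
{'clock': 0.1, 'joints': array([ 1.48958685e+00,  3.85509704e-01,  6.77536449e-03, -4.27116632e-04,
       -1.19397776e+00, -2.58609430e-01]), 'joint_vel': array([-0.00082154, -0.00282656,  0.00159256,  0.00228208,  0.00090246,
       -0.00136942]), 'joint_efforts': array([-1.14885061e-04, -3.93316591e+01,  1.88930798e+01,  4.19794276e+00,
       -2.57381485e-03,  3.06086164e-06]), 'position': array([208.13046833, 588.78994572, 230.3190289 ]), 'ee_rot': array([ 9.85586287e-01, -1.69170663e-01, -1.12866137e-04,  9.71705356e-04]), 'contact_force': array([ 0.4627988 ,  0.82574383, -0.13389428]), 'wrist_torque': array([-0.04025785,  0.01260398,  0.03105721]), 'grasp_force': 0.0, 'gripper_width': 85.57154956409929}
```

View pics/side0.png

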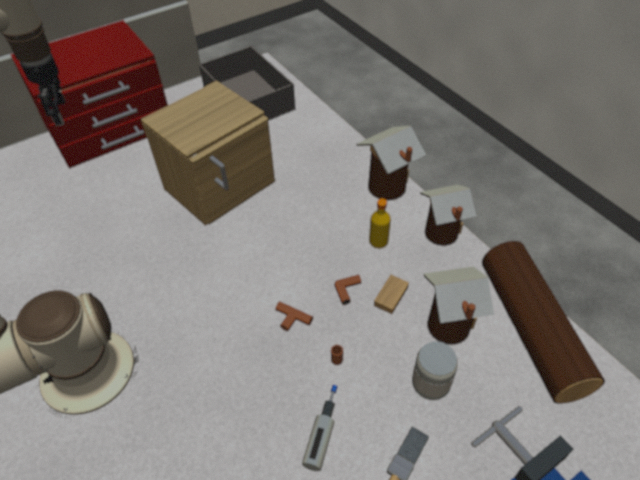

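View pics/top0.png

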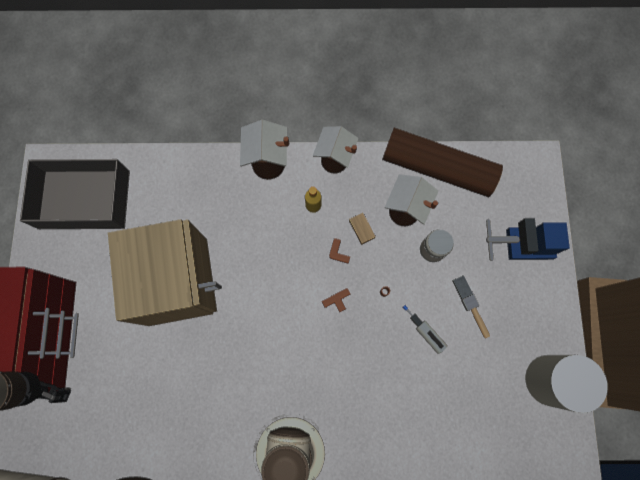

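The side view shows the cupboard at about (210,150) with its handle at (222,170), and the elbow at (345,288). In the top view the front faces right, the handle is at (208,286) and the elbow at (338,252).

```bash
cat > h.py <<'E'
import numpy as np,cv2
from bench import arm,optics
from scipy.spatial.transform import Rotation as R
C={n:optics.camera_info(n) for n in("side","top")}
F=np.diag([1,-1,-1.])
def proj(n,P):
    P=np.atleast_2d(P);V=C[n]["view"];p=(P@V[:3,:3].T+V[:3,3])@F@C[n]["camera_matrix"].T
    return p[:,:2]/p[:,2:]
def ray(n,uv):
    V=C[n]["view"];d=V[:3,:3].T@F@np.linalg.inv(C[n]["camera_matrix"])@[uv[0],uv[1],1]
    return -V[:3,:3].T@V[:3,3],d
def onz(n,uv,z):
    o,d=ray(n,uv);return o+d*(z-o[2])/d[2]
def tri(us,ut):
    A=[];b=[]
    for n,u in(("side",us),("top",ut)):
        o,d=ray(n,u);d/=np.linalg.norm(d);M=np.eye(3)-np.outer(d,d);A.append(M);b.append(M@o)
    return np.linalg.lstsq(np.vstack(A),np.hstack(b),rcond=None)[0]
def st():
    s=arm.read_state();print(round(s["clock"],2),s["position"].round(1),s["ee_rot"].round(4),"F",s["contact_force"].round(1),"w",round(s["gripper_width"],1),"g",round(s["grasp_force"],1),"j",s["joints"].round(2));return s
E
python3 - <<'E'
from h import *
a=cv2.imread("pics/side0.png");b=cv2.imread("pics/top0.png")
A=cv2.resize(a[75:230,130:285],(600,600),interpolation=cv2.INTER_CUBIC)[:, :]
B=cv2.resize(b[205:335,100:230],(600,600),interpolation=cv2.INTER_CUBIC)
cv2.imwrite("pics/c0.png",cv2.resize(np.hstack([A,B]),(800,400)))
for n,im,roi in(("side",a,(270,265,120,75)),("top",b,(315,230,60,90))):
    x,y,w,h=roi;c=im[y:y+h,x:x+w].astype(int)
    m=((c[...,2]-c[...,0]>50)&(c[...,2]-c[...,1]>30)).astype(np.uint8)
    for k in cv2.findContours(m,0,2)[0]:
        if cv2.contourArea(k)<20:continue
        k=k+[x,y];M=cv2.moments(k);print(n,cv2.contourArea(k),cv2.boundingRect(k))
        P=np.array([onz(n,q[0]+.0,12)[:2] for q in cv2.approxPolyDP(k,1.8,True)])
        print(cv2.approxPolyDP(k,1.8,True)[:,0].tolist(),P.round(0).tolist())
E
```

```text
side 323.0 (277, 303, 34, 26)
[[278, 304], [277, 308], [287, 314], [282, 323], [287, 328], [295, 318], [305, 322], [309, 321], [310, 316], [281, 303]] [[434.0, -99.0], [427.0, -108.0], [437.0, -135.0], [415.0, -150.0], [418.0, -168.0], [447.0, -155.0], [460.0, -178.0], [469.0, -181.0], [479.0, -171.0], [442.0, -101.0]]
side 231.5 (335, 276, 25, 25)
[[358, 276], [336, 282], [342, 300], [348, 298], [344, 287], [358, 282]] [[639.0, -141.0], [584.0, -125.0], [566.0, -176.0], [581.0, -180.0], [592.0, -148.0], [629.0, -156.0]]
top 184.0 (323, 289, 27, 22)
[[349, 293], [346, 289], [323, 302], [325, 306], [334, 301], [340, 310], [344, 308], [340, 298]] [[463.0, -180.0], [476.0, -171.0], [436.0, -99.0], [423.0, -105.0], [439.0, -133.0], [411.0, -151.0], [417.0, -163.0], [448.0, -151.0]]
top 142.0 (330, 240, 19, 22)
[[334, 240], [330, 256], [347, 261], [348, 257], [336, 253], [339, 241]] [[633.0, -135.0], [581.0, -122.0], [564.0, -175.0], [577.0, -179.0], [590.0, -141.0], [629.0, -151.0]]
```

View pics/c0.png

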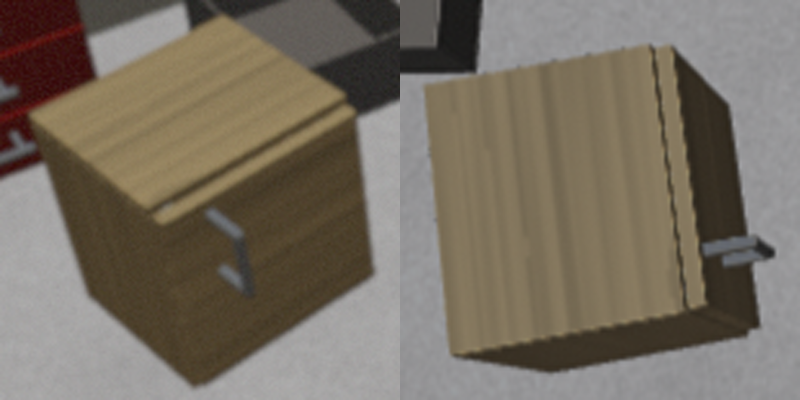

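The crops give the door's top edge, the roof corners and the bar ends clearly. Next I'll work out the poses.

Run:
```python
from h import *
S=lambda x,y:(130+x*.3875,75+y*.3875); T=lambda x,y:(100+(x-400)*.325,205+y*.325)
p=lambda *a:print(*[np.round(q,1) for q in a])
ht,ft=onz("top",T(673,46),238),onz("top",T(705,306),238)
hs,fs=onz("side",S(355,112),238),onz("side",S(162,224),238)
p(ht,ft,hs,fs,np.linalg.norm(ht-ft),np.linalg.norm(hs-fs))
p(np.degrees(np.arctan2(*(ft-ht)[1::-1])),np.degrees(np.arctan2(*(fs-hs)[1::-1])))
print("roof");q=[onz("top",T(*c),250) for c in((425,86),(650,45),(688,308),(455,355))];p(*q)
for a,b in((0,1),(1,2),(2,3),(3,0)):d=q[b]-q[a];p(np.linalg.norm(d),np.degrees(np.arctan2(d[1],d[0])))
print("roof side");q=[onz("side",S(*c),250) for c in((30,118),(222,14),(347,98),(150,208))];p(*q)
print("bar");p(onz("side",S(243,235),224),onz("side",S(248,293),139),onz("top",T(766,241),224),onz("top",T(770,253),224))
h=(ht+hs)/2;f=(ft+fs)/2;d=(f-h)[:2];d/=np.linalg.norm(d);out=np.array([d[1],-d[0]])
m=(h+f)[:2]/2;H=m-118*d;Hn=H+185*d+42*out
p(d,out,H,Hn,np.degrees(np.arctan2(d[1],d[0])))
P=np.array([[*Hn,224],[*Hn,139],[*H,238],[*(H+236*d),238],[*H,12],[*(H+236*d),12]])
for n in C:p(proj(n,P).tolist())
```

```text
[637.7 267.6 238. ] [407.4 228.  238. ] [641.1 262.9 238. ] [412.1 221.7 238. ] 233.8 232.7
-170.3 -169.8
roof
[599.5 479.  250. ] [635.4 284.5 250. ] [404.6 239.3 250. ] [366.4 432.9 250. ]
197.8 -79.5
235.2 -168.9
197.3 101.1
237.6 11.2
roof side
[368.9 424.2 250. ] [603.3 474.3 250. ] [638.9 272.6 250. ] [408.7 234.4 250. ]
bar
[471.8 180.5 224. ] [469.9 194.2 139. ] [465.  181.1 224. ] [454.4 177.2 224. ]
[-1.  -0.2] [-0.2  1. ] [640.8 265.5] [451.3 274.8] -170.0
[[199.1 148.1]
 [205.2 173.5]
 [267.  117.9]
 [190.8 161.7]
 [274.3 181.9]
 [207.4 225.2]]
[[183.7 288.6]
 [191.9 292.6]
 [189.5 218.9]
 [200.4 304.1]
 [208.2 238.3]
 [218.2 311.5]]
```

```bash
cat >> h.py <<'E'
import os
def Ry(yaw):
    a=np.radians(yaw);y=np.array([np.cos(a),np.sin(a),0]);z=np.array([0,0,-1.]);return np.column_stack([np.cross(y,z),y,z])
def plan(calls,commit=True):
    """calls: list of lists of keyframes (row 1..8,x,y,z,yaw,jaw); prints tool-frame rows"""
    c=np.load("cmd.npy") if os.path.exists("cmd.npy") else np.array([208.279,589.253,231.312,-109.48,85])
    for k in calls:
        K=np.array([[0,*c]]+[list(q) for q in k],float);R0=Ry(c[3]);rows=[]
        for i in range(1,9):
            v=[np.interp(i,K[:,0],K[:,j]) for j in range(1,6)]
            s=(R0.T@(np.array(v[:3])-c[:3])).round(1)+0.;r=round(-(v[3]-c[3])/8,3)+0.
            rows.append('{"dr":[0,0,%g],"slide":[%g,%g,%g],"jaw":%g}'%(r,*s,v[4]))
        print("["+",".join(rows)+"]")
        c=np.array([*(c[:3]+R0@s),c[3]-8*r,v[4]])
    np.save("cmd.npy",c);print(c.round(2))
D0=-169.5;HG=np.array([640.6,266.5])
def handle(th,HG=HG,al=185,off=42):  # th deg
    a=np.radians(D0+th);d=np.array([np.cos(a),np.sin(a)]);o=np.array([-d[1],d[0]]);return HG+al*d+off*o
E
python3 - <<'E'
from h import *
print(handle(0),st()["position"])
x,y=handle(0)
plan([[(2,208,589,335,-109.5,85),(8,357,355,335,-160,85)],[(4,x,y,335,D0,85),(8,x,y,225,D0,85)]])
E
```

```text
0.1 [208.1 588.8 230.3] [ 9.856e-01 -1.692e-01 -1.000e-04  1.000e-03] F [ 0.5  0.8 -0.1] w 85.6 g 0.0 j [ 1.49  0.39  0.01 -0.   -1.19 -0.26]
[466.35173417 191.48972167] [208.13046833 588.78994572 230.3190289 ]
[{"dr":[0,0,0.001],"slide":[-0.1,0.2,-51.8],"jaw":85},{"dr":[0,0,0.002],"slide":[-0.2,0.3,-103.7],"jaw":85},{"dr":[0,0,1.055],"slide":[36.2,28.8,-103.7],"jaw":85},{"dr":[0,0,2.107],"slide":[72.7,57.3,-103.7],"jaw":85},{"dr":[0,0,3.159],"slide":[109.1,85.8,-103.7],"jaw":85},{"dr":[0,0,4.211],"slide":[145.5,114.3,-103.7],"jaw":85},{"dr":[0,0,5.263],"slide":[181.9,142.8,-103.7],"jaw":85},{"dr":[0,0,6.315],"slide":[218.3,171.2,-103.7],"jaw":85}]
[{"dr":[0,0,0.297],"slide":[47.8,-11.7,0],"jaw":85},{"dr":[0,0,0.594],"slide":[95.6,-23.4,0],"jaw":85},{"dr":[0,0,0.891],"slide":[143.3,-35.1,0],"jaw":85},{"dr":[0,0,1.188],"slide":[191.1,-46.8,0],"jaw":85},{"dr":[0,0,1.188],"slide":[191.1,-46.8,27.5],"jaw":85},{"dr":[0,0,1.188],"slide":[191.1,-46.8,55],"jaw":85},{"dr":[0,0,1.188],"slide":[191.1,-46.8,82.5],"jaw":85},{"dr":[0,0,1.188],"slide":[191.1,-46.8,110],"jaw":85}]
[ 466.33  191.49  225.01 -169.5    85.  ]
```

Call:
{"api": "step_arm", "payload": {
  "motion": [
    {"dr": [0, 0, 0], "slide": [0, 0, -51.8], "jaw": 85},
    {"dr": [0, 0, 0.002], "slide": [-0.2, 0.3, -103.7], "jaw": 85},
    {"dr": [0, 0, 1.055], "slide": [36.2, 28.8, -103.7], "jaw": 85},
    {"dr": [0, 0, 2.107], "slide": [72.7, 57.3, -103.7], "jaw": 85},
    {"dr": [0, 0, 3.159], "slide": [109.1, 85.8, -103.7], "jaw": 85},
    {"dr": [0, 0, 4.211], "slide": [145.5, 114.3, -103.7], "jaw": 85},
    {"dr": [0, 0, 5.263], "slide": [181.9, 142.8, -103.7], "jaw": 85},
    {"dr": [0, 0, 6.315], "slide": [218.3, 171.2, -103.7], "jaw": 85}
  ]
}}

```text
clock: 1.1
position: [357.4, 353.5, 334.7]
ee_rot: [0.818, -0.575, -0.0, 0.0]
contact_force: [0.9, 0.3, 0.2]
gripper_width: 84.9
grasp_force: 0.0
```

Call:
{"api": "step_arm", "payload": {
  "motion": [
    {"dr": [0, 0, 0.297], "slide": [47.8, -11.7, 0], "jaw": 85},
    {"dr": [0, 0, 0.594], "slide": [95.6, -23.4, 0], "jaw": 85},
    {"dr": [0, 0, 0.891], "slide": [143.3, -35.1, 0], "jaw": 85},
    {"dr": [0, 0, 1.188], "slide": [191.1, -46.8, 0], "jaw": 85},
    {"dr": [0, 0, 1.188], "slide": [191.1, -46.8, 27.5], "jaw": 85},
    {"dr": [0, 0, 1.188], "slide": [191.1, -46.8, 55], "jaw": 85},
    {"dr": [0, 0, 1.188], "slide": [191.1, -46.8, 82.5], "jaw": 85},
    {"dr": [0, 0, 1.188], "slide": [191.1, -46.8, 110], "jaw": 85}
  ]
}}

```text
clock: 2.1
position: [466.1, 191.2, 223.8]
ee_rot: [0.769, -0.64, -0.0, 0.0]
contact_force: [-0.6, 0.5, -0.3]
gripper_width: 85.3
grasp_force: 0.0
```

Run:
```python
from h import *
st()
a=optics.get_image("side");b=optics.get_image("top")
A=cv2.resize(a[75:230,130:285],(400,400),interpolation=3)
B=cv2.resize(b[205:335,100:230],(400,400),interpolation=3)
cv2.imwrite("pics/c1.png",np.hstack([A,B]))
x,y=handle(0)
plan([[(4,x,y,183,D0,85),(6,x,y,183,D0,30),(8,x,y,183,D0,30)]])
```

```text
2.1 [466.1 191.2 223.8] [ 7.688e-01 -6.395e-01 -2.000e-04  3.000e-04] F [-0.6  0.5 -0.3] w 85.3 g 0.0 j [ 0.71  0.18 -0.29 -0.   -1.09 -0.53]
[{"dr":[0,0,0],"slide":[0,0,10.5],"jaw":85},{"dr":[0,0,0],"slide":[0,0,21],"jaw":85},{"dr":[0,0,0],"slide":[0,0,31.5],"jaw":85},{"dr":[0,0,0],"slide":[0,0,42],"jaw":85},{"dr":[0,0,0],"slide":[0,0,42],"jaw":57.5},{"dr":[0,0,0],"slide":[0,0,42],"jaw":30},{"dr":[0,0,0],"slide":[0,0,42],"jaw":30},{"dr":[0,0,0],"slide":[0,0,42],"jaw":30}]
[ 466.33  191.49  183.01 -169.5    30.  ]
```

View pics/c1.png

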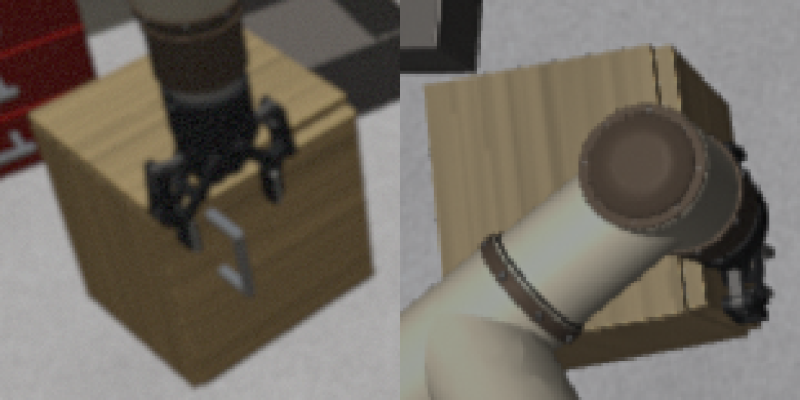

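The fingers straddle the bar evenly, with the bar at side crop (235,235) between fingertips at (190,240) and (275,195). I'll go down and close.

Call:
{"api": "step_arm", "payload": {
  "motion": [
    {"slide": [0, 0, 10.5], "dr": [0, 0, 0], "jaw": 85},
    {"slide": [0, 0, 21], "dr": [0, 0, 0], "jaw": 85},
    {"slide": [0, 0, 31.5], "dr": [0, 0, 0], "jaw": 85},
    {"slide": [0, 0, 42], "dr": [0, 0, 0], "jaw": 85},
    {"slide": [0, 0, 42], "dr": [0, 0, 0], "jaw": 57.5},
    {"slide": [0, 0, 42], "dr": [0, 0, 0], "jaw": 24},
    {"slide": [0, 0, 42], "dr": [0, 0, 0], "jaw": 24},
    {"slide": [0, 0, 42], "dr": [0, 0, 0], "jaw": 24}
  ]
}}

```text
clock: 3.2
position: [466.5, 191.7, 183.3]
ee_rot: [0.769, -0.639, 0.0, -0.0]
contact_force: [1.0, 0.1, -1.0]
gripper_width: 24.0
grasp_force: 0.0
```

Call:
{"api": "step_arm", "payload": {
  "motion": [
    {"slide": [0, 0, 0], "dr": [0, 0, 0], "jaw": 21},
    {"slide": [0, 0, 0], "dr": [0, 0, 0], "jaw": 19},
    {"slide": [0, 0, 0], "dr": [0, 0, 0], "jaw": 17},
    {"slide": [0, 0, 0], "dr": [0, 0, 0], "jaw": 16},
    {"slide": [0, 0, 0], "dr": [0, 0, 0], "jaw": 15},
    {"slide": [0, 0, 0], "dr": [0, 0, 0], "jaw": 14},
    {"slide": [0, 0, 0], "dr": [0, 0, 0], "jaw": 14},
    {"slide": [0, 0, 0], "dr": [0, 0, 0], "jaw": 14}
  ]
}}

```text
clock: 4.2
position: [468.3, 192.1, 183.4]
ee_rot: [0.769, -0.639, 0.001, -0.002]
contact_force: [7.9, -0.0, -3.9]
gripper_width: 14.2
grasp_force: 3.7
```

Call:
{"api": "step_arm", "payload": {
  "motion": [
    {"slide": [0, -1, 0], "dr": [0, 0, 0], "jaw": 14},
    {"slide": [0, -2, 0], "dr": [0, 0, 0], "jaw": 14},
    {"slide": [0, -3, 0], "dr": [0, 0, 0], "jaw": 14},
    {"slide": [0, -3, 0], "dr": [0, 0, 0], "jaw": 12},
    {"slide": [0, -3, 0], "dr": [0, 0, 0], "jaw": 8},
    {"slide": [0, -3, 0], "dr": [0, 0, 0], "jaw": 8},
    {"slide": [0, -3, 0], "dr": [0, 0, 0], "jaw": 8},
    {"slide": [0, -3, 0], "dr": [0, 0, 0], "jaw": 8}
  ]
}}

```text
clock: 5.2
position: [469.4, 192.1, 183.0]
ee_rot: [0.769, -0.639, 0.0, -0.0]
contact_force: [2.9, -1.0, -1.1]
gripper_width: 10.8
grasp_force: 58.3
```

```bash
sed -i 's/^D0=.*/D0=-169.5;HG=np.array([643.6,267.1])/' h.py
cat >> h.py <<'E'
def arc(ths,z=183,jaw=8,al=185,off=42):
    return [(i+1,*handle(t,al=al,off=off),z,D0+t,jaw) for i,t in enumerate(ths)]
E
python3 - <<'E'
from h import *
np.save("cmd.npy",[469.28,192.04,183.01,-169.5,8])
print(handle(0))
plan([arc([.3,.7,1.2,2,3,4.5,6.5,9])])
E
```

```text
[469.35173417 192.08972167]
[{"dr":[0,0,-0.038],"slide":[0.9,-0.3,0],"jaw":8},{"dr":[0,0,-0.087],"slide":[2.2,-0.6,0],"jaw":8},{"dr":[0,0,-0.15],"slide":[3.8,-1,0],"jaw":8},{"dr":[0,0,-0.25],"slide":[6.4,-1.7,0],"jaw":8},{"dr":[0,0,-0.375],"slide":[9.6,-2.5,0],"jaw":8},{"dr":[0,0,-0.562],"slide":[14.3,-3.9,0],"jaw":8},{"dr":[0,0,-0.812],"slide":[20.6,-6,0],"jaw":8},{"dr":[0,0,-1.125],"slide":[28.4,-8.9,0],"jaw":8}]
[ 483.21  165.74  183.01 -160.5     8.  ]
```

Call:
{"api": "step_arm", "payload": {
  "motion": [
    {"dr": [0, 0, -0.038], "slide": [0.9, -0.3, 0], "jaw": 8},
    {"dr": [0, 0, -0.087], "slide": [2.2, -0.6, 0], "jaw": 8},
    {"dr": [0, 0, -0.15], "slide": [3.8, -1, 0], "jaw": 8},
    {"dr": [0, 0, -0.25], "slide": [6.4, -1.7, 0], "jaw": 8},
    {"dr": [0, 0, -0.375], "slide": [9.6, -2.5, 0], "jaw": 8},
    {"dr": [0, 0, -0.562], "slide": [14.3, -3.9, 0], "jaw": 8},
    {"dr": [0, 0, -0.812], "slide": [20.6, -6, 0], "jaw": 8},
    {"dr": [0, 0, -1.125], "slide": [28.4, -8.9, 0], "jaw": 8}
  ]
}}

```text
clock: 6.2
position: [483.9, 165.8, 183.1]
ee_rot: [0.817, -0.576, 0.0, -0.001]
contact_force: [2.5, 3.9, -1.1]
gripper_width: 10.3
grasp_force: 58.4
```

Run:
```python
from h import *
st();print(np.load("cmd.npy"))
plan([arc(np.linspace(9,49,9)[1:]),arc(np.linspace(49,87,9)[1:])])
```

```text
6.2 [483.9 165.8 183.1] [ 8.172e-01 -5.763e-01  1.000e-04 -7.000e-04] F [ 2.5  3.9 -1.1] w 10.3 g 58.4 j [ 0.65  0.23 -0.34 -0.   -0.99 -0.31]
[ 483.2064576  165.7374568  183.01      -160.5          8.       ]
[{"dr":[0,0,-0.625],"slide":[16,-4.4,0],"jaw":8},{"dr":[0,0,-1.25],"slide":[31.5,-10.1,0],"jaw":8},{"dr":[0,0,-1.875],"slide":[46.4,-17.2,0],"jaw":8},{"dr":[0,0,-2.5],"slide":[60.7,-25.6,0],"jaw":8},{"dr":[0,0,-3.125],"slide":[74.2,-35.1,0],"jaw":8},{"dr":[0,0,-3.75],"slide":[86.9,-45.8,0],"jaw":8},{"dr":[0,0,-4.375],"slide":[98.5,-57.6,0],"jaw":8},{"dr":[0,0,-5],"slide":[109.1,-70.3,0],"jaw":8}]
[{"dr":[0,0,-0.594],"slide":[15.2,-4.1,0],"jaw":8},{"dr":[0,0,-1.188],"slide":[29.9,-9.5,0],"jaw":8},{"dr":[0,0,-1.781],"slide":[44.2,-16,0],"jaw":8},{"dr":[0,0,-2.375],"slide":[57.9,-23.8,0],"jaw":8},{"dr":[0,0,-2.969],"slide":[70.9,-32.6,0],"jaw":8},{"dr":[0,0,-3.562],"slide":[83.2,-42.5,0],"jaw":8},{"dr":[0,0,-4.156],"slide":[94.5,-53.3,0],"jaw":8},{"dr":[0,0,-4.75],"slide":[105,-65.1,0],"jaw":8}]
[709.4   89.16 183.01 -82.5    8.  ]
```

Call:
{"api": "step_arm", "payload": {
  "motion": [
    {"dr": [0, 0, -0.625], "slide": [16, -4.4, 0], "jaw": 8},
    {"dr": [0, 0, -1.25], "slide": [31.5, -10.1, 0], "jaw": 8},
    {"dr": [0, 0, -1.875], "slide": [46.4, -17.2, 0], "jaw": 8},
    {"dr": [0, 0, -2.5], "slide": [60.7, -25.6, 0], "jaw": 8},
    {"dr": [0, 0, -3.125], "slide": [74.2, -35.1, 0], "jaw": 8},
    {"dr": [0, 0, -3.75], "slide": [86.9, -45.8, 0], "jaw": 8},
    {"dr": [0, 0, -4.375], "slide": [98.5, -57.6, 0], "jaw": 8},
    {"dr": [0, 0, -5], "slide": [109.1, -70.3, 0], "jaw": 8}
  ]
}}

```text
clock: 7.2
position: [586.7, 88.0, 183.1]
ee_rot: [0.965, -0.261, 0.0, -0.002]
contact_force: [0.9, 11.3, 1.2]
gripper_width: 10.9
grasp_force: 59.1
```

Call:
{"api": "step_arm", "payload": {
  "motion": [
    {"dr": [0, 0, -0.594], "slide": [15.2, -4.1, 0], "jaw": 8},
    {"dr": [0, 0, -1.188], "slide": [29.9, -9.5, 0], "jaw": 8},
    {"dr": [0, 0, -1.781], "slide": [44.2, -16, 0], "jaw": 8},
    {"dr": [0, 0, -2.375], "slide": [57.9, -23.8, 0], "jaw": 8},
    {"dr": [0, 0, -2.969], "slide": [70.9, -32.6, 0], "jaw": 8},
    {"dr": [0, 0, -3.562], "slide": [83.2, -42.5, 0], "jaw": 8},
    {"dr": [0, 0, -4.156], "slide": [94.5, -53.3, 0], "jaw": 8},
    {"dr": [0, 0, -4.75], "slide": [105, -65.1, 0], "jaw": 8}
  ]
}}

```text
clock: 8.2
position: [708.2, 90.9, 183.1]
ee_rot: [0.998, 0.067, -0.002, -0.001]
contact_force: [-4.9, 9.6, 4.5]
gripper_width: 10.3
grasp_force: 59.4
```

Run:
```python
from h import *
st();c=np.load("cmd.npy");print(c)
print("elbow top/side check")
plan([[(2,*c[:4],30),(3,*c[:4],60),(6,*c[:2],260,c[3],80),(8,690,70,330,c[3],80)]])
```

```text
8.2 [708.2  90.9 183.1] [ 0.9977  0.067  -0.0018 -0.0012] F [-4.9  9.6  4.5] w 10.3 g 59.4 j [ 0.35  0.57  0.19 -0.   -1.2   1.35]
[709.40429204  89.16242256 183.01       -82.5          8.        ]
elbow top/side check
[{"dr":[0,0,0],"slide":[0,0,0],"jaw":19},{"dr":[0,0,0],"slide":[0,0,0],"jaw":30},{"dr":[0,0,0],"slide":[0,0,0],"jaw":60},{"dr":[0,0,0],"slide":[0,0,-25.7],"jaw":66.6667},{"dr":[0,0,0],"slide":[0,0,-51.3],"jaw":73.3333},{"dr":[0,0,0],"slide":[0,0,-77],"jaw":80},{"dr":[0,0,0],"slide":[-10.9,8.2,-112],"jaw":80},{"dr":[0,0,0],"slide":[-21.7,16.5,-147],"jaw":80}]
[690.04  69.97 330.01 -82.5   80.  ]
```

Call:
{"api": "step_arm", "payload": {
  "motion": [
    {"dr": [0, 0, 0], "slide": [0, 0, 0], "jaw": 19},
    {"dr": [0, 0, 0], "slide": [0, 0, 0], "jaw": 30},
    {"dr": [0, 0, 0], "slide": [0, 0, 0], "jaw": 60},
    {"dr": [0, 0, 0], "slide": [0, 0, -25.7], "jaw": 67},
    {"dr": [0, 0, 0], "slide": [0, 0, -51.3], "jaw": 73},
    {"dr": [0, 0, 0], "slide": [0, 0, -77], "jaw": 80},
    {"dr": [0, 0, 0], "slide": [-10.9, 8.2, -112], "jaw": 80},
    {"dr": [0, 0, 0], "slide": [-21.7, 16.5, -147], "jaw": 80}
  ]
}}

```text
clock: 9.2
position: [689.4, 69.2, 330.9]
ee_rot: [0.998, 0.065, -0.0, 0.0]
contact_force: [1.4, 0.2, -0.6]
gripper_width: 79.9
grasp_force: 0.0
```

Run:
```python
from h import *
st()
for q in((361,228),(350,217),(375,240)):print(onz("top",q,25).round(0))
print(onz("top",(313,190),150).round(0))
plan([[(5,611.8,-140.8,200,-106.8,65),(8,611.8,-140.8,100,-106.8,65)]])
```

```text
9.2 [689.4  69.2 330.9] [ 9.979e-01  6.530e-02 -5.000e-04  2.000e-04] F [ 1.4  0.2 -0.6] w 79.9 g 0.0 j [ 0.33  0.47  0.38  0.   -1.49  1.37]
[ 668. -221.   25.]
[ 705. -187.   25.]
[ 629. -264.   25.]
[752. -71. 150.]
[{"dr":[0,0,0.607],"slide":[-21,39.8,26],"jaw":77},{"dr":[0,0,1.215],"slide":[-42,79.5,52],"jaw":74},{"dr":[0,0,1.822],"slide":[-63.1,119.3,78],"jaw":71},{"dr":[0,0,2.43],"slide":[-84.1,159,104],"jaw":68},{"dr":[0,0,3.037],"slide":[-105.1,198.8,130],"jaw":65},{"dr":[0,0,3.037],"slide":[-105.1,198.8,163.3],"jaw":65},{"dr":[0,0,3.037],"slide":[-105.1,198.8,196.7],"jaw":65},{"dr":[0,0,3.037],"slide":[-105.1,198.8,230],"jaw":65}]
[ 611.79 -140.85  100.01 -106.8    65.  ]
```

Call:
{"api": "step_arm", "payload": {
  "motion": [
    {"dr": [0, 0, 0.607], "slide": [-21, 39.8, 26], "jaw": 77},
    {"dr": [0, 0, 1.215], "slide": [-42, 79.5, 52], "jaw": 74},
    {"dr": [0, 0, 1.822], "slide": [-63.1, 119.3, 78], "jaw": 71},
    {"dr": [0, 0, 2.43], "slide": [-84.1, 159, 104], "jaw": 68},
    {"dr": [0, 0, 3.037], "slide": [-105.1, 198.8, 130], "jaw": 65},
    {"dr": [0, 0, 3.037], "slide": [-105.1, 198.8, 163.3], "jaw": 65},
    {"dr": [0, 0, 3.037], "slide": [-105.1, 198.8, 196.7], "jaw": 65},
    {"dr": [0, 0, 3.037], "slide": [-105.1, 198.8, 230], "jaw": 65}
  ]
}}

```text
clock: 10.2
position: [611.3, -141.5, 99.4]
ee_rot: [0.989, -0.146, 0.0, 0.0]
contact_force: [0.4, -0.2, -0.0]
gripper_width: 65.2
grasp_force: 0.0
```

Run:
```python
from h import *
st()
a=optics.get_image("side");b=optics.get_image("top")
cv2.imwrite("pics/s2.png",a);cv2.imwrite("pics/t2.png",b)
A=cv2.resize(a[140:320,200:420],(440,360),interpolation=3)
A=cv2.resize(a[130:310,190:370],(400,400),interpolation=3)
B=cv2.resize(b[200:290,180:270],(400,400),interpolation=3)
cv2.imwrite("pics/c2.png",np.hstack([A,B]))
```

```text
10.2 [ 611.3 -141.5   99.4] [ 9.892e-01 -1.464e-01  1.000e-04  1.000e-04] F [ 0.4 -0.2 -0. ] w 65.2 g 0.0 j [ 0.03  0.5  -0.15  0.   -0.91  1.25]
```

View pics/c2.png

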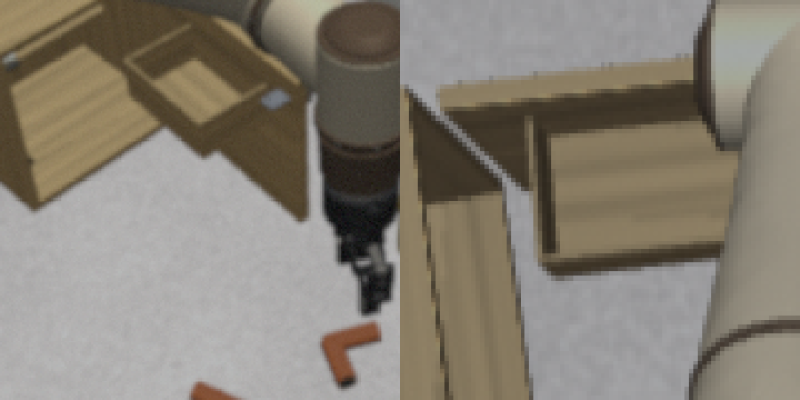

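The door stands open with the tray facing the robot. In the top crop its rim corners are at (528,115) and (540,265). In the side crop they are at (125,58), (195,28) and (210,125).

Run:
```python
from h import *
S=lambda x,y:(190+x*.45,130+y*.45); T=lambda x,y:(180+(x-400)*.225,200+y*.225)
a=np.radians(-82.5);d=np.array([np.cos(a),np.sin(a)]);inn=np.array([d[1],-d[0]])
def dc(p):q=p[:2]-HG;return p.round(0),"along",(q@d).round(1),"in",(q@inn).round(1)
print("T hinge-panel rim",dc(onz("top",T(528,115),200)));print("T hinge-near rim",dc(onz("top",T(540,265),200)))
for n,q in(("hinge-near",(125,58)),("hinge-panel",(195,28)),("free-near",(210,125)),("free-panel",(268,88))):print("S",n,dc(onz("side",S(*q),200)))
print("door tops T",dc(onz("top",T(440,90),238)),dc(onz("top",T(600,70),238)))
print("door free S top",dc(onz("side",S(308,100),238)))
im=cv2.imread("pics/side0.png")
# elbow yaw/origin by two views: inner/outer corners
c=np.load("cmd.npy")
plan([[(5,c[0],c[1],6,c[3],65),(6,c[0],c[1],6,c[3],40),(8,c[0],c[1],6,c[3],15)]])
```

```text
T hinge-panel rim (array([631., 221., 200.]), 'along', np.float64(44.0), 'in', np.float64(18.6))
T hinge-near rim (array([534., 209., 200.]), 'along', np.float64(43.1), 'in', np.float64(115.7))
S hinge-near (array([543., 207., 200.]), 'along', np.float64(46.0), 'in', np.float64(107.2))
S hinge-panel (array([634., 207., 200.]), 'along', np.float64(58.6), 'in', np.float64(17.0))
S free-near (array([566.,  61., 200.]), 'along', np.float64(194.2), 'in', np.float64(104.3))
S free-panel (array([648.,  74., 200.]), 'along', np.float64(192.0), 'in', np.float64(21.1))
door tops T (array([637., 267., 238.]), 'along', np.float64(-0.6), 'in', np.float64(6.7)) (array([649., 169., 238.]), 'along', np.float64(98.0), 'in', np.float64(7.4))
door free S top (array([650.,  -1., 238.]), 'along', np.float64(266.3), 'in', np.float64(28.4))
[{"dr":[0,0,0],"slide":[0,0,18.8],"jaw":65},{"dr":[0,0,0],"slide":[0,0,37.6],"jaw":65},{"dr":[0,0,0],"slide":[0,0,56.4],"jaw":65},{"dr":[0,0,0],"slide":[0,0,75.2],"jaw":65},{"dr":[0,0,0],"slide":[0,0,94],"jaw":65},{"dr":[0,0,0],"slide":[0,0,94],"jaw":40},{"dr":[0,0,0],"slide":[0,0,94],"jaw":27.5},{"dr":[0,0,0],"slide":[0,0,94],"jaw":15}]
[ 611.79 -140.85    6.01 -106.8    15.  ]
```

Call:
{"api": "step_arm", "payload": {
  "motion": [
    {"dr": [0, 0, 0], "slide": [0, 0, 18.8], "jaw": 65},
    {"dr": [0, 0, 0], "slide": [0, 0, 37.6], "jaw": 65},
    {"dr": [0, 0, 0], "slide": [0, 0, 56.4], "jaw": 65},
    {"dr": [0, 0, 0], "slide": [0, 0, 75.2], "jaw": 65},
    {"dr": [0, 0, 0], "slide": [0, 0, 94], "jaw": 65},
    {"dr": [0, 0, 0], "slide": [0, 0, 94], "jaw": 40},
    {"dr": [0, 0, 0], "slide": [0, 0, 94], "jaw": 27.5},
    {"dr": [0, 0, 0], "slide": [0, 0, 94], "jaw": 15}
  ]
}}

```text
clock: 11.3
position: [613.3, -140.9, 8.1]
ee_rot: [0.989, -0.146, 0.002, -0.0]
contact_force: [-1.0, -0.2, 4.2]
gripper_width: 21.8
grasp_force: 59.0
```

Run:
```python
from h import *
st()
a=np.radians(-82.5);d=np.array([np.cos(a),np.sin(a)]);inn=np.array([d[1],-d[0]])
x,y=HG+(118-21)*d+(61+4-6)*inn
print(x,y)
c=np.load("cmd.npy")
plan([[(2,*c[:4],15),(8,c[0],c[1],250,c[3],15)],[(4,x,y-10,290,-82.5,15),(8,x,y,290,-82.5,15)]])
```

```text
11.3 [ 613.3 -140.9    8.1] [ 0.9893 -0.1457  0.0017 -0.    ] F [-1.  -0.2  4.2] w 21.8 g 59.0 j [ 0.03  0.62 -0.23  0.   -0.72  1.25]
597.7657938242902 163.22880310575738
[{"dr":[0,0,0],"slide":[0,0,0],"jaw":15},{"dr":[0,0,0],"slide":[0,0,0],"jaw":15},{"dr":[0,0,0],"slide":[0,0,-40.7],"jaw":15},{"dr":[0,0,0],"slide":[0,0,-81.3],"jaw":15},{"dr":[0,0,0],"slide":[0,0,-122],"jaw":15},{"dr":[0,0,0],"slide":[0,0,-162.7],"jaw":15},{"dr":[0,0,0],"slide":[0,0,-203.3],"jaw":15},{"dr":[0,0,0],"slide":[0,0,-244],"jaw":15}]
[{"dr":[0,0,-0.759],"slide":[-24.6,-69.4,-10],"jaw":15},{"dr":[0,0,-1.518],"slide":[-49.2,-138.7,-20],"jaw":15},{"dr":[0,0,-2.278],"slide":[-73.8,-208.1,-30],"jaw":15},{"dr":[0,0,-3.037],"slide":[-98.4,-277.5,-40],"jaw":15},{"dr":[0,0,-3.037],"slide":[-99.1,-279.9,-40],"jaw":15},{"dr":[0,0,-3.037],"slide":[-99.8,-282.3,-40],"jaw":15},{"dr":[0,0,-3.037],"slide":[-100.6,-284.7,-40],"jaw":15},{"dr":[0,0,-3.037],"slide":[-101.3,-287.1,-40],"jaw":15}]
[597.77 163.28 290.01 -82.5   15.  ]
```

Call:
{"api": "step_arm", "payload": {
  "motion": [
    {"dr": [0, 0, 0], "slide": [0, 0, 0], "jaw": 15},
    {"dr": [0, 0, 0], "slide": [0, 0, 0], "jaw": 15},
    {"dr": [0, 0, 0], "slide": [0, 0, -40.7], "jaw": 15},
    {"dr": [0, 0, 0], "slide": [0, 0, -81.3], "jaw": 15},
    {"dr": [0, 0, 0], "slide": [0, 0, -122], "jaw": 15},
    {"dr": [0, 0, 0], "slide": [0, 0, -162.7], "jaw": 15},
    {"dr": [0, 0, 0], "slide": [0, 0, -203.3], "jaw": 15},
    {"dr": [0, 0, 0], "slide": [0, 0, -244], "jaw": 15}
  ]
}}

```text
clock: 12.3
position: [611.4, -140.7, 251.4]
ee_rot: [0.989, -0.146, -0.0, -0.0]
contact_force: [0.9, 0.7, -1.0]
gripper_width: 21.5
grasp_force: 58.8
```

Call:
{"api": "step_arm", "payload": {
  "motion": [
    {"dr": [0, 0, -0.5], "slide": [-17, -48, -20], "jaw": 15},
    {"dr": [0, 0, -1], "slide": [-34, -96, -40], "jaw": 15},
    {"dr": [0, 0, -1.5], "slide": [-51, -144, -40], "jaw": 15},
    {"dr": [0, 0, -2], "slide": [-68, -192, -40], "jaw": 15},
    {"dr": [0, 0, -2.5], "slide": [-85, -240, -40], "jaw": 15},
    {"dr": [0, 0, -3.037], "slide": [-101.3, -287.1, -40], "jaw": 15},
    {"dr": [0, 0, -3.037], "slide": [-101.3, -287.1, -40], "jaw": 15},
    {"dr": [0, 0, -3.037], "slide": [-101.3, -287.1, -40], "jaw": 15}
  ]
}}

```text
clock: 13.3
position: [597.5, 163.2, 289.9]
ee_rot: [0.998, 0.065, -0.0, 0.0]
contact_force: [-0.2, -0.9, -0.2]
gripper_width: 21.8
grasp_force: 59.0
```

Run:
```python
from h import *
st()
a=optics.get_image("side");b=optics.get_image("top")
cv2.imwrite("pics/s3.png",a)
A=cv2.resize(a[110:240,200:330],(400,400),interpolation=3)
B=cv2.resize(b[200:290,180:270],(400,400),interpolation=3)
cv2.imwrite("pics/c3.png",np.hstack([A,B]))
c=np.load("cmd.npy")
plan([[(8,c[0],c[1],210,c[3],15)]])
plan([[(5,c[0],c[1],171,c[3],15),(8,c[0],c[1],171,c[3],15)]])
```

```text
13.3 [597.5 163.2 289.9] [ 9.979e-01  6.550e-02 -3.000e-04  1.000e-04] F [-0.2 -0.9 -0.2] w 21.8 g 59.0 j [ 0.53  0.34  0.09 -0.   -1.32  1.17]
[{"dr":[0,0,0],"slide":[0,0,10],"jaw":15},{"dr":[0,0,0],"slide":[0,0,20],"jaw":15},{"dr":[0,0,0],"slide":[0,0,30],"jaw":15},{"dr":[0,0,0],"slide":[0,0,40],"jaw":15},{"dr":[0,0,0],"slide":[0,0,50],"jaw":15},{"dr":[0,0,0],"slide":[0,0,60],"jaw":15},{"dr":[0,0,0],"slide":[0,0,70],"jaw":15},{"dr":[0,0,0],"slide":[0,0,80],"jaw":15}]
[597.77 163.28 210.01 -82.5   15.  ]
[{"dr":[0,0,0],"slide":[0,0,7.8],"jaw":15},{"dr":[0,0,0],"slide":[0,0,15.6],"jaw":15},{"dr":[0,0,0],"slide":[0,0,23.4],"jaw":15},{"dr":[0,0,0],"slide":[0,0,31.2],"jaw":15},{"dr":[0,0,0],"slide":[0,0,39],"jaw":15},{"dr":[0,0,0],"slide":[0,0,39],"jaw":15},{"dr":[0,0,0],"slide":[0,0,39],"jaw":15},{"dr":[0,0,0],"slide":[0,0,39],"jaw":15}]
[597.77 163.28 171.01 -82.5   15.  ]
```

View pics/c3.png

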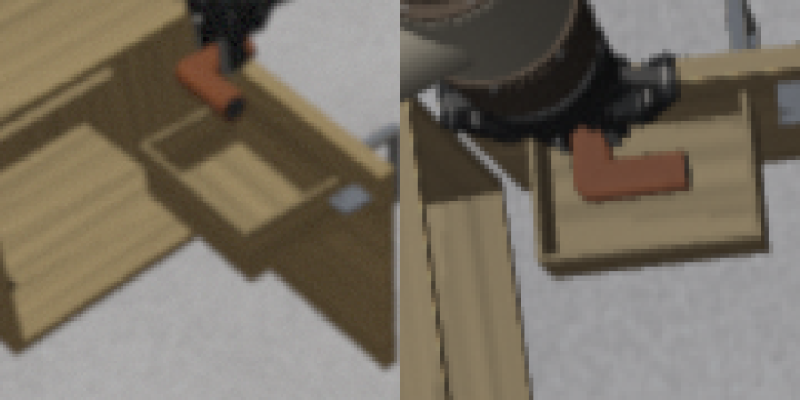

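The elbow hangs over the tray, its outer corner at top crop (585,200) and its long end at (690,172). The tray rim runs from (540,265) to (768,240).

Run:
```python
from h import *
T=lambda x,y:(180+(x-400)*.225,200+y*.225)
a=np.radians(-82.5);d=np.array([np.cos(a),np.sin(a)]);inn=np.array([d[1],-d[0]])
def dc(p):q=p[:2]-HG;return "along",(q@d).round(1),"in",(q@inn).round(1)
print("corner",dc(onz("top",T(583,200),294)),"leg2 end",dc(onz("top",T(690,190),294)),dc(onz("top",T(690,155),294)))
print("rim hinge-near outer",dc(onz("top",T(540,265),200)),"free-near outer",dc(onz("top",T(768,240),200)),"free inner",dc(onz("top",T(755,232),200)),"free-panel",dc(onz("top",T(748,95),200)))
```

```text
corner ('along', np.float64(90.0), 'in', np.float64(101.9)) leg2 end ('along', np.float64(152.1), 'in', np.float64(104.5)) ('along', np.float64(154.3), 'in', np.float64(83.6))
rim hinge-near outer ('along', np.float64(43.1), 'in', np.float64(115.7)) free-near outer ('along', np.float64(185.1), 'in', np.float64(119.3)) free inner ('along', np.float64(177.6), 'in', np.float64(113.2)) free-panel ('along', np.float64(182.9), 'in', np.float64(24.6))
```

Call:
{"api": "step_arm", "payload": {
  "motion": [
    {"dr": [0, 0, 0], "slide": [0, 0, 14], "jaw": 15},
    {"dr": [0, 0, 0], "slide": [0, 0, 28], "jaw": 15},
    {"dr": [0, 0, 0], "slide": [0, 0, 42], "jaw": 15},
    {"dr": [0, 0, 0], "slide": [0, 0, 56], "jaw": 15},
    {"dr": [0, 0, 0], "slide": [0, 0, 70], "jaw": 15},
    {"dr": [0, 0, 0], "slide": [0, 0, 84], "jaw": 15},
    {"dr": [0, 0, 0], "slide": [0, 0, 94], "jaw": 15},
    {"dr": [0, 0, 0], "slide": [0, 0, 100], "jaw": 15}
  ]
}}

```text
clock: 14.4
position: [597.8, 163.3, 189.3]
ee_rot: [0.998, 0.065, -0.0, 0.0]
contact_force: [-1.2, 0.0, 0.0]
gripper_width: 21.6
grasp_force: 59.0
```

Call:
{"api": "step_arm", "payload": {
  "motion": [
    {"dr": [0, 0, 0], "slide": [0, 0, 7], "jaw": 15},
    {"dr": [0, 0, 0], "slide": [0, 0, 14], "jaw": 15},
    {"dr": [0, 0, 0], "slide": [0, 0, 20], "jaw": 15},
    {"dr": [0, 0, 0], "slide": [0, 0, 21], "jaw": 15},
    {"dr": [0, 0, 0], "slide": [0, 0, 21], "jaw": 15},
    {"dr": [0, 0, 0], "slide": [0, 0, 21], "jaw": 25},
    {"dr": [0, 0, 0], "slide": [0, 0, 21], "jaw": 32},
    {"dr": [0, 0, 0], "slide": [0, 0, 21], "jaw": 40}
  ]
}}

```text
clock: 15.4
position: [598.0, 163.4, 169.3]
ee_rot: [0.998, 0.065, 0.0, -0.0]
contact_force: [-0.9, 0.9, -0.7]
gripper_width: 39.7
grasp_force: 0.0
```

Call:
{"api": "step_arm", "payload": {
  "motion": [
    {"dr": [0, 0, 0], "slide": [0, 0, 0], "jaw": 40},
    {"dr": [0, 0, 0], "slide": [0, 0, -10], "jaw": 40},
    {"dr": [0, 0, 0], "slide": [0, 0, -30], "jaw": 40},
    {"dr": [0, 0, 0], "slide": [0, 0, -50], "jaw": 40},
    {"dr": [0, 0, 0], "slide": [0, 0, -75], "jaw": 40},
    {"dr": [0, 0, 0], "slide": [0, 0, -100], "jaw": 40},
    {"dr": [0, 0, 0], "slide": [0, 0, -140], "jaw": 40},
    {"dr": [0, 0, 0], "slide": [0, 0, -160], "jaw": 40}
  ]
}}

```text
clock: 16.4
position: [598.5, 163.4, 332.7]
ee_rot: [0.998, 0.066, 0.002, -0.001]
contact_force: [0.3, 0.4, 0.6]
gripper_width: 40.2
grasp_force: 0.0
```

Run:
```python
from h import *
s=st();np.save("cmd.npy",[597.77,163.28,329,-82.5,40])
a=optics.get_image("side");b=optics.get_image("top")
cv2.imwrite("pics/s4.png",a);cv2.imwrite("pics/t4.png",b)
A=cv2.resize(a[110:240,200:330],(400,400),interpolation=3)
B=cv2.resize(b[200:290,180:270],(400,400),interpolation=3)
cv2.imwrite("pics/c4.png",np.hstack([A,B]))
for t in(84,87,90):print(t,handle(t))
```

```text
16.4 [598.5 163.4 332.7] [ 9.978e-01  6.550e-02  2.400e-03 -7.000e-04] F [0.3 0.4 0.6] w 40.2 g 0.0 j [ 0.53  0.33  0.17  0.   -1.41  1.17]
84 [699.98546073  85.96557528]
87 [709.38802974  89.16480072]
90 [718.61027833  92.85173417]
```

View pics/c4.png

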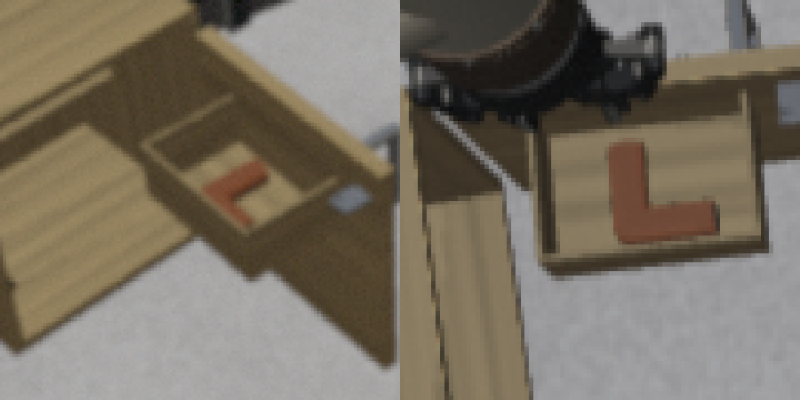

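The elbow lies flat in the tray, at about (665,200) in the top crop. Next I'll grip the handle again.

Run:
```python
from h import *
plan([[(2,620,150,335,-82.5,60),(5,708.3,90.6,335,-82.5,60),(8,708.3,90.6,250,-82.5,60)],[(4,708.3,90.6,183,-82.5,60),(6,708.3,90.6,183,-82.5,20),(7,708.3,90.6,183,-82.5,12),(8,708.3,90.6,183,-82.5,8)]])
```

```text
[{"dr":[0,0,0],"slide":[10.2,8,-3],"jaw":50},{"dr":[0,0,0],"slide":[20.3,16.1,-6],"jaw":60},{"dr":[0,0,0],"slide":[46.9,39.5,-6],"jaw":60},{"dr":[0,0,0],"slide":[73.5,63,-6],"jaw":60},{"dr":[0,0,0],"slide":[100.1,86.5,-6],"jaw":60},{"dr":[0,0,0],"slide":[100.1,86.5,22.3],"jaw":60},{"dr":[0,0,0],"slide":[100.1,86.5,50.7],"jaw":60},{"dr":[0,0,0],"slide":[100.1,86.5,79],"jaw":60}]
[{"dr":[0,0,0],"slide":[0,0,16.8],"jaw":60},{"dr":[0,0,0],"slide":[0,0,33.5],"jaw":60},{"dr":[0,0,0],"slide":[0,0,50.2],"jaw":60},{"dr":[0,0,0],"slide":[0,0,67],"jaw":60},{"dr":[0,0,0],"slide":[0,0,67],"jaw":40},{"dr":[0,0,0],"slide":[0,0,67],"jaw":20},{"dr":[0,0,0],"slide":[0,0,67],"jaw":12},{"dr":[0,0,0],"slide":[0,0,67],"jaw":8}]
[708.3   90.59 183.   -82.5    8.  ]
```

Call:
{"api": "step_arm", "payload": {
  "motion": [
    {"dr": [0, 0, 0], "slide": [10.2, 8, -3], "jaw": 50},
    {"dr": [0, 0, 0], "slide": [20.3, 16.1, -6], "jaw": 60},
    {"dr": [0, 0, 0], "slide": [46.9, 39.5, -6], "jaw": 60},
    {"dr": [0, 0, 0], "slide": [73.5, 63, -6], "jaw": 60},
    {"dr": [0, 0, 0], "slide": [100.1, 86.5, -6], "jaw": 60},
    {"dr": [0, 0, 0], "slide": [100.1, 86.5, 22.3], "jaw": 60},
    {"dr": [0, 0, 0], "slide": [100.1, 86.5, 50.7], "jaw": 60},
    {"dr": [0, 0, 0], "slide": [100.1, 86.5, 79], "jaw": 60}
  ]
}}

```text
clock: 17.5
position: [708.8, 89.5, 247.4]
ee_rot: [0.998, 0.065, -0.001, 0.0]
contact_force: [-0.1, 0.6, 0.1]
gripper_width: 59.7
grasp_force: 0.0
```

Call:
{"api": "step_arm", "payload": {
  "motion": [
    {"dr": [0, 0, 0], "slide": [0, 0, 16.8], "jaw": 60},
    {"dr": [0, 0, 0], "slide": [0, 0, 33.5], "jaw": 60},
    {"dr": [0, 0, 0], "slide": [0, 0, 50.2], "jaw": 60},
    {"dr": [0, 0, 0], "slide": [0, 0, 67], "jaw": 60},
    {"dr": [0, 0, 0], "slide": [0, 0, 67], "jaw": 40},
    {"dr": [0, 0, 0], "slide": [0, 0, 67], "jaw": 20},
    {"dr": [0, 0, 0], "slide": [0, 0, 67], "jaw": 12},
    {"dr": [0, 0, 0], "slide": [0, 0, 67], "jaw": 8}
  ]
}}

```text
clock: 18.5
position: [708.9, 91.4, 184.2]
ee_rot: [0.998, 0.066, 0.001, -0.001]
contact_force: [-0.0, 3.3, 2.0]
gripper_width: 10.5
grasp_force: 58.5
```

Run:
```python
from h import *
from scipy.optimize import least_squares
st()
# refit hinge from measured gripped TCPs (yaw of tool = door yaw), starts: shut, 9, 49, 87
P=np.array([[469.4,192.1],[483.9,165.8],[586.7,88.0],[708.2,90.9]])
f=lambda v:(np.hypot(*(P-v[:2]).T)-v[2])
r=least_squares(f,[643,267,190]).x;print(r)
a=np.degrees(np.unwrap(np.arctan2(*(P-r[:2]).T[::-1])));print(a-a[0],f(r),"nominal r",np.hypot(185,42))
```

```text
18.5 [708.9  91.4 184.2] [ 9.978e-01  6.570e-02  1.200e-03 -5.000e-04] F [-0.   3.3  2. ] w 10.5 g 58.5 j [ 0.35  0.57  0.19 -0.   -1.19  1.35]
[643.20916292 269.75572211 190.3075359 ]
[ 0.          9.05160208 48.65467041 85.89515169] [ 0.06062397 -0.08082497  0.03013251 -0.00993151] nominal r 189.70766985021982
```

```bash
cat >> h.py <<'E'
H2=np.array([643.2,269.75]);A0=np.degrees(np.arctan2(192.1-H2[1],469.4-H2[0]))
def arc2(ths,z=183,jaw=8):
    o=[]
    for i,t in enumerate(ths):
        a=np.radians(A0+t);o.append((i+1,*(H2+190.3*np.array([np.cos(a),np.sin(a)])),z,D0+t,jaw))
    return o
def push(s):  # force pressing on door (inward), measured angle
    p=s["position"][:2]-H2;n=np.array([p[1],-p[0]])/np.hypot(*p)  # closing dir (cw)
    return "F_in",round(-float(s["contact_force"][:2]@n),1),"th",round(float(np.degrees(np.arctan2(p[1],p[0]))-A0),2)
E
python3 - <<'E'
from h import *
print(push(st()))
plan([arc2(np.linspace(86,46,9)[1:]),arc2(np.linspace(46,6,9)[1:])])
E
```

```text
18.5 [708.9  91.4 184.2] [ 9.978e-01  6.570e-02  1.200e-03 -5.000e-04] F [-0.   3.3  2. ] w 10.5 g 58.5 j [ 0.35  0.57  0.19 -0.   -1.19  1.35]
('F_in', 1.1, 'th', 86.14)
[{"dr":[0,0,0.75],"slide":[-16.1,2.5,0],"jaw":8},{"dr":[0,0,1.375],"slide":[-32.6,4,0],"jaw":8},{"dr":[0,0,2],"slide":[-49.2,4,0],"jaw":8},{"dr":[0,0,2.625],"slide":[-65.8,2.6,0],"jaw":8},{"dr":[0,0,3.25],"slide":[-82.1,-0.3,0],"jaw":8},{"dr":[0,0,3.875],"slide":[-98.2,-4.6,0],"jaw":8},{"dr":[0,0,4.5],"slide":[-113.8,-10.2,0],"jaw":8},{"dr":[0,0,5.125],"slide":[-128.8,-17.2,0],"jaw":8}]
[{"dr":[0,0,0.625],"slide":[-16.3,3.2,0],"jaw":8},{"dr":[0,0,1.25],"slide":[-32.8,4.9,0],"jaw":8},{"dr":[0,0,1.875],"slide":[-49.4,5.3,0],"jaw":8},{"dr":[0,0,2.5],"slide":[-66,4.1,0],"jaw":8},{"dr":[0,0,3.125],"slide":[-82.4,1.5,0],"jaw":8},{"dr":[0,0,3.75],"slide":[-98.5,-2.5,0],"jaw":8},{"dr":[0,0,4.375],"slide":[-114.2,-7.8,0],"jaw":8},{"dr":[0,0,5],"slide":[-129.4,-14.6,0],"jaw":8}]
[ 478.51  174.42  183.   -163.5     8.  ]
```

Call:
{"api": "step_arm", "payload": {
  "motion": [
    {"dr": [0, 0, 0.75], "slide": [-16.1, 2.5, 0], "jaw": 8},
    {"dr": [0, 0, 1.375], "slide": [-32.6, 4, 0], "jaw": 8},
    {"dr": [0, 0, 2], "slide": [-49.2, 4, 0], "jaw": 8},
    {"dr": [0, 0, 2.625], "slide": [-65.8, 2.6, 0], "jaw": 8},
    {"dr": [0, 0, 3.25], "slide": [-82.1, -0.3, 0], "jaw": 8},
    {"dr": [0, 0, 3.875], "slide": [-98.2, -4.6, 0], "jaw": 8},
    {"dr": [0, 0, 4.5], "slide": [-113.8, -10.2, 0], "jaw": 8},
    {"dr": [0, 0, 5.125], "slide": [-128.8, -17.2, 0], "jaw": 8}
  ]
}}

```text
clock: 19.5
position: [579.5, 90.8, 184.2]
ee_rot: [0.957, -0.289, 0.002, -0.001]
contact_force: [3.3, 1.3, 0.8]
gripper_width: 10.7
grasp_force: 58.8
```

Call:
{"api": "step_arm", "payload": {
  "motion": [
    {"dr": [0, 0, 0.625], "slide": [-16.3, 3.2, 0], "jaw": 8},
    {"dr": [0, 0, 1.25], "slide": [-32.8, 4.9, 0], "jaw": 8},
    {"dr": [0, 0, 1.875], "slide": [-49.4, 5.3, 0], "jaw": 8},
    {"dr": [0, 0, 2.5], "slide": [-66, 4.1, 0], "jaw": 8},
    {"dr": [0, 0, 3.125], "slide": [-82.4, 1.5, 0], "jaw": 8},
    {"dr": [0, 0, 3.75], "slide": [-98.5, -2.5, 0], "jaw": 8},
    {"dr": [0, 0, 4.375], "slide": [-114.2, -7.8, 0], "jaw": 8},
    {"dr": [0, 0, 5], "slide": [-129.4, -14.6, 0], "jaw": 8}
  ]
}}

```text
clock: 20.5
position: [479.1, 174.1, 184.2]
ee_rot: [0.801, -0.599, 0.001, -0.0]
contact_force: [3.4, -2.5, 0.7]
gripper_width: 10.9
grasp_force: 58.8
```

Run:
```python
from h import *
print(push(st()))
plan([arc2([5.3,4.6,4,3.5,3,2.7,2.5,2.5])])
```

```text
20.5 [479.1 174.1 184.2] [ 8.008e-01 -5.990e-01  1.200e-03 -3.000e-04] F [ 3.4 -2.5  0.7] w 10.9 g 58.8 j [ 0.67  0.23 -0.34  0.   -1.   -0.38]
('F_in', 3.9, 'th', 6.16)
[{"dr":[0,0,0.087],"slide":[-2.2,0.5,0],"jaw":8},{"dr":[0,0,0.175],"slide":[-4.5,1,0],"jaw":8},{"dr":[0,0,0.25],"slide":[-6.4,1.5,0],"jaw":8},{"dr":[0,0,0.312],"slide":[-8.1,1.8,0],"jaw":8},{"dr":[0,0,0.375],"slide":[-9.7,2.1,0],"jaw":8},{"dr":[0,0,0.413],"slide":[-10.7,2.3,0],"jaw":8},{"dr":[0,0,0.438],"slide":[-11.3,2.4,0],"jaw":8},{"dr":[0,0,0.438],"slide":[-11.3,2.4,0],"jaw":8}]
[ 473.    184.58  183.   -167.      8.  ]
```

Call:
{"api": "step_arm", "payload": {
  "motion": [
    {"dr": [0, 0, 0.087], "slide": [-2.2, 0.5, 0], "jaw": 8},
    {"dr": [0, 0, 0.175], "slide": [-4.5, 1, 0], "jaw": 8},
    {"dr": [0, 0, 0.25], "slide": [-6.4, 1.5, 0], "jaw": 8},
    {"dr": [0, 0, 0.312], "slide": [-8.1, 1.8, 0], "jaw": 8},
    {"dr": [0, 0, 0.375], "slide": [-9.7, 2.1, 0], "jaw": 8},
    {"dr": [0, 0, 0.413], "slide": [-10.7, 2.3, 0], "jaw": 8},
    {"dr": [0, 0, 0.438], "slide": [-11.3, 2.4, 0], "jaw": 8},
    {"dr": [0, 0, 0.438], "slide": [-11.3, 2.4, 0], "jaw": 8}
  ]
}}

```text
clock: 21.5
position: [473.5, 184.3, 184.1]
ee_rot: [0.783, -0.622, 0.0, -0.0]
contact_force: [-3.2, -1.1, 6.0]
gripper_width: 11.0
grasp_force: 59.3
```

Run:
```python
from h import *
print(push(st()))
plan([arc2([2.3,2.1,1.9,1.7,1.5,1.35,1.2,1.2])])
plan([arc2([1.1,1,.9,.8,.7,.6,.6,.6])])
```

```text
21.5 [473.5 184.3 184.1] [ 7.83e-01 -6.22e-01  3.00e-04 -4.00e-04] F [-3.2 -1.1  6. ] w 11.0 g 59.3 j [ 0.69  0.23 -0.35  0.   -1.   -0.46]
('F_in', -0.5, 'th', 2.64)
[{"dr":[0,0,0.024],"slide":[-0.7,0.1,0],"jaw":8},{"dr":[0,0,0.05],"slide":[-1.3,0.3,0],"jaw":8},{"dr":[0,0,0.075],"slide":[-2,0.4,0],"jaw":8},{"dr":[0,0,0.1],"slide":[-2.6,0.6,0],"jaw":8},{"dr":[0,0,0.125],"slide":[-3.3,0.7,0],"jaw":8},{"dr":[0,0,0.143],"slide":[-3.8,0.8,0],"jaw":8},{"dr":[0,0,0.162],"slide":[-4.3,1,0],"jaw":8},{"dr":[0,0,0.162],"slide":[-4.3,1,0],"jaw":8}]
[ 471.06  188.54  183.   -168.3     8.  ]
[{"dr":[0,0,0.013],"slide":[-0.3,0,0],"jaw":8},{"dr":[0,0,0.025],"slide":[-0.6,0.1,0],"jaw":8},{"dr":[0,0,0.038],"slide":[-0.9,0.2,0],"jaw":8},{"dr":[0,0,0.05],"slide":[-1.2,0.3,0],"jaw":8},{"dr":[0,0,0.063],"slide":[-1.6,0.3,0],"jaw":8},{"dr":[0,0,0.075],"slide":[-1.9,0.4,0],"jaw":8},{"dr":[0,0,0.075],"slide":[-1.9,0.4,0],"jaw":8},{"dr":[0,0,0.075],"slide":[-1.9,0.4,0],"jaw":8}]
[ 470.29  190.32  183.   -168.9     8.  ]
```

Call:
{"api": "step_arm", "payload": {
  "motion": [
    {"dr": [0, 0, 0.024], "slide": [-0.7, 0.1, 0], "jaw": 8},
    {"dr": [0, 0, 0.05], "slide": [-1.3, 0.3, 0], "jaw": 8},
    {"dr": [0, 0, 0.075], "slide": [-2, 0.4, 0], "jaw": 8},
    {"dr": [0, 0, 0.1], "slide": [-2.6, 0.6, 0], "jaw": 8},
    {"dr": [0, 0, 0.125], "slide": [-3.3, 0.7, 0], "jaw": 8},
    {"dr": [0, 0, 0.143], "slide": [-3.8, 0.8, 0], "jaw": 8},
    {"dr": [0, 0, 0.162], "slide": [-4.3, 1, 0], "jaw": 8},
    {"dr": [0, 0, 0.162], "slide": [-4.3, 1, 0], "jaw": 8}
  ]
}}

```text
clock: 22.5
position: [471.7, 188.0, 184.1]
ee_rot: [0.776, -0.631, 0.001, -0.0]
contact_force: [-1.3, -2.0, 6.5]
gripper_width: 10.8
grasp_force: 59.3
```

```bash
python3 -c "
from h import *
print(push(st()))"
```

```text
22.5 [471.7 188.  184.1] [ 7.760e-01 -6.308e-01  6.000e-04 -2.000e-04] F [-1.3 -2.   6.5] w 10.8 g 59.3 j [ 0.7   0.23 -0.35  0.   -1.   -0.49]
('F_in', 1.2, 'th', 1.42)
```

Call:
{"api": "step_arm", "payload": {
  "motion": [
    {"dr": [0, 0, 0.013], "slide": [-0.3, 0, 0], "jaw": 8},
    {"dr": [0, 0, 0.025], "slide": [-0.6, 0.1, 0], "jaw": 8},
    {"dr": [0, 0, 0.038], "slide": [-0.9, 0.2, 0], "jaw": 8},
    {"dr": [0, 0, 0.05], "slide": [-1.2, 0.3, 0], "jaw": 8},
    {"dr": [0, 0, 0.063], "slide": [-1.6, 0.3, 0], "jaw": 8},
    {"dr": [0, 0, 0.075], "slide": [-1.9, 0.4, 0], "jaw": 8},
    {"dr": [0, 0, 0.075], "slide": [-1.9, 0.4, 0], "jaw": 8},
    {"dr": [0, 0, 0.075], "slide": [-1.9, 0.4, 0], "jaw": 8}
  ]
}}

```text
clock: 23.5
position: [471.5, 188.3, 184.1]
ee_rot: [0.773, -0.635, 0.001, 0.001]
contact_force: [1.7, -6.2, 4.9]
gripper_width: 10.7
grasp_force: 59.3
```

```bash
python3 -c "
from h import *
print(push(st()))"
```

```text
23.5 [471.5 188.3 184.1] [ 7.727e-01 -6.348e-01  1.500e-03  6.000e-04] F [ 1.7 -6.2  4.9] w 10.7 g 59.3 j [ 0.7   0.23 -0.35  0.   -1.   -0.51]
('F_in', 6.4, 'th', 1.29)
```

Call:
{"api": "step_arm", "payload": {
  "motion": [
    {"dr": [0, 0, 0], "slide": [-0.4, 0, 0], "jaw": 8},
    {"dr": [0, 0, 0.02], "slide": [-0.8, 0.1, 0], "jaw": 8},
    {"dr": [0, 0, 0.03], "slide": [-1.2, 0.2, 0], "jaw": 8},
    {"dr": [0, 0, 0.04], "slide": [-1.5, 0.3, 0], "jaw": 8},
    {"dr": [0, 0, 0.05], "slide": [-1.8, 0.3, 0], "jaw": 8},
    {"dr": [0, 0, 0.05], "slide": [-2, 0.4, 0], "jaw": 8},
    {"dr": [0, 0, 0.05], "slide": [-2, 0.4, 0], "jaw": 8},
    {"dr": [0, 0, 0.05], "slide": [-2, 0.4, 0], "jaw": 8}
  ]
}}

```text
clock: 24.5
position: [471.0, 189.1, 184.1]
ee_rot: [0.77, -0.638, 0.002, 0.001]
contact_force: [3.8, -10.2, 4.9]
gripper_width: 10.3
grasp_force: 59.3
```

```bash
python3 -c "
from h import *
print(push(st()))"
```

```text
24.5 [471.  189.1 184.1] [ 0.7703 -0.6377  0.0022  0.0013] F [  3.8 -10.2   4.9] w 10.3 g 59.3 j [ 0.7   0.23 -0.35  0.01 -1.   -0.52]
('F_in', 10.9, 'th', 1.04)
```

Another 1.5 mm.

Call:
{"api": "step_arm", "payload": {
  "motion": [
    {"dr": [0, 0, 0], "slide": [-0.3, 0, 0], "jaw": 8},
    {"dr": [0, 0, 0.01], "slide": [-0.6, 0.1, 0], "jaw": 8},
    {"dr": [0, 0, 0.02], "slide": [-0.9, 0.2, 0], "jaw": 8},
    {"dr": [0, 0, 0.03], "slide": [-1.2, 0.2, 0], "jaw": 8},
    {"dr": [0, 0, 0.03], "slide": [-1.5, 0.3, 0], "jaw": 8},
    {"dr": [0, 0, 0.03], "slide": [-1.5, 0.3, 0], "jaw": 8},
    {"dr": [0, 0, 0.03], "slide": [-1.5, 0.3, 0], "jaw": 8},
    {"dr": [0, 0, 0.03], "slide": [-1.5, 0.3, 0], "jaw": 8}
  ]
}}

```text
clock: 25.5
position: [470.7, 189.6, 184.1]
ee_rot: [0.769, -0.639, 0.003, 0.002]
contact_force: [6.7, -13.0, 4.5]
gripper_width: 10.7
grasp_force: 59.3
```

```bash
python3 -c "
from h import *
print(push(st()))"
```

```text
25.5 [470.7 189.6 184.1] [ 0.7689 -0.6394  0.0027  0.0018] F [  6.7 -13.    4.5] w 10.7 g 59.3 j [ 0.71  0.23 -0.35  0.01 -1.   -0.53]
('F_in', 14.7, 'th', 0.85)
```

Call:
{"api": "step_arm", "payload": {
  "motion": [
    {"dr": [0, 0, 0], "slide": [-0.2, 0, 0], "jaw": 8},
    {"dr": [0, 0, 0.01], "slide": [-0.4, 0, 0], "jaw": 8},
    {"dr": [0, 0, 0.01], "slide": [-0.6, 0.1, 0], "jaw": 8},
    {"dr": [0, 0, 0.02], "slide": [-0.8, 0.1, 0], "jaw": 8},
    {"dr": [0, 0, 0.02], "slide": [-1, 0.1, 0], "jaw": 8},
    {"dr": [0, 0, 0.02], "slide": [-1, 0.1, 0], "jaw": 8},
    {"dr": [0, 0, 0.02], "slide": [-1, 0.1, 0], "jaw": 8},
    {"dr": [0, 0, 0.02], "slide": [-1, 0.1, 0], "jaw": 8}
  ]
}}

```text
clock: 26.5
position: [470.5, 190.0, 184.1]
ee_rot: [0.768, -0.64, 0.003, 0.002]
contact_force: [7.0, -17.2, 3.8]
gripper_width: 10.5
grasp_force: 59.4
```

```bash
python3 -c "
from h import *
print(push(st()))"
```

```text
26.5 [470.5 190.  184.1] [ 0.768  -0.6405  0.003   0.0022] F [  7.  -17.2   3.8] w 10.5 g 59.4 j [ 0.71  0.23 -0.35  0.01 -1.   -0.53]
('F_in', 18.6, 'th', 0.73)
```

Call:
{"api": "step_arm", "payload": {
  "motion": [
    {"dr": [0, 0, 0], "slide": [-0.2, 0, 0], "jaw": 8},
    {"dr": [0, 0, 0], "slide": [-0.3, 0, 0], "jaw": 8},
    {"dr": [0, 0, 0.01], "slide": [-0.4, 0, 0], "jaw": 8},
    {"dr": [0, 0, 0.01], "slide": [-0.5, 0.1, 0], "jaw": 8},
    {"dr": [0, 0, 0.01], "slide": [-0.6, 0.1, 0], "jaw": 8},
    {"dr": [0, 0, 0.01], "slide": [-0.6, 0.1, 0], "jaw": 8},
    {"dr": [0, 0, 0.01], "slide": [-0.6, 0.1, 0], "jaw": 8},
    {"dr": [0, 0, 0.01], "slide": [-0.6, 0.1, 0], "jaw": 8}
  ]
}}

```text
clock: 27.5
position: [470.4, 190.3, 184.1]
ee_rot: [0.767, -0.641, 0.003, 0.002]
contact_force: [7.6, -17.2, 3.5]
gripper_width: 10.8
grasp_force: 59.4
```

```bash
python3 -c "
from h import *
print(push(st()))"
```

```text
27.5 [470.4 190.3 184.1] [ 0.7674 -0.6411  0.0032  0.0024] F [  7.6 -17.2   3.5] w 10.8 g 59.4 j [ 0.71  0.23 -0.35  0.01 -1.   -0.53]
('F_in', 18.8, 'th', 0.61)
```

Call:
{"api": "step_arm", "payload": {
  "motion": [
    {"dr": [0, 0, 0], "slide": [-0.2, 0, 0], "jaw": 8},
    {"dr": [0, 0, 0], "slide": [-0.3, 0, 0], "jaw": 8},
    {"dr": [0, 0, 0.01], "slide": [-0.4, 0, 0], "jaw": 8},
    {"dr": [0, 0, 0.01], "slide": [-0.5, 0.1, 0], "jaw": 8},
    {"dr": [0, 0, 0.01], "slide": [-0.6, 0.1, 0], "jaw": 8},
    {"dr": [0, 0, 0.01], "slide": [-0.6, 0.1, 0], "jaw": 8},
    {"dr": [0, 0, 0.01], "slide": [-0.6, 0.1, 0], "jaw": 8},
    {"dr": [0, 0, 0.01], "slide": [-0.6, 0.1, 0], "jaw": 8}
  ]
}}

```text
clock: 28.5
position: [469.2, 193.3, 184.1]
ee_rot: [0.767, -0.642, 0.001, 0.001]
contact_force: [1.8, -8.0, 5.8]
gripper_width: 10.7
grasp_force: 59.3
```

```bash
python3 -c "
from h import *
print(push(st()))"
```

```text
28.5 [469.2 193.3 184.1] [ 0.767  -0.6416  0.0015  0.0011] F [ 1.8 -8.   5.8] w 10.7 g 59.3 j [ 0.71  0.23 -0.35  0.   -1.   -0.54]
('F_in', 8.1, 'th', -0.35)
```

The catch snapped: the door jumped 3 mm and the force fell from 18.8 to 8 N. I'll ease off, release and lift clear.

Call:
{"api": "step_arm", "payload": {
  "motion": [
    {"dr": [0, 0, 0], "slide": [0.7, 0, 0], "jaw": 8},
    {"dr": [0, 0, 0], "slide": [1.5, 0, 0], "jaw": 8},
    {"dr": [0, 0, 0], "slide": [1.5, 0, 0], "jaw": 8},
    {"dr": [0, 0, 0], "slide": [1.5, 0, 0], "jaw": 20},
    {"dr": [0, 0, 0], "slide": [1.5, 0, 0], "jaw": 40},
    {"dr": [0, 0, 0], "slide": [1.5, 0, 0], "jaw": 60},
    {"dr": [0, 0, 0], "slide": [1.5, 0, 0], "jaw": 60},
    {"dr": [0, 0, 0], "slide": [1.5, 0, 0], "jaw": 60}
  ]
}}

```text
clock: 29.5
position: [468.6, 194.4, 182.9]
ee_rot: [0.767, -0.642, -0.0, 0.0]
contact_force: [-0.4, -1.1, -0.1]
gripper_width: 60.2
grasp_force: 0.0
```

Call:
{"api": "step_arm", "payload": {
  "motion": [
    {"dr": [0, 0, 0], "slide": [0, 0, -15], "jaw": 60},
    {"dr": [0, 0, 0], "slide": [0, 0, -30], "jaw": 60},
    {"dr": [0, 0, 0], "slide": [0, 0, -50], "jaw": 60},
    {"dr": [0, 0, 0], "slide": [0, 0, -80], "jaw": 60},
    {"dr": [0, 0, 0], "slide": [0, 0, -110], "jaw": 60},
    {"dr": [0, 0, 0], "slide": [40, 0, -120], "jaw": 60},
    {"dr": [0, 0, 0], "slide": [80, 0, -120], "jaw": 60},
    {"dr": [0, 0, 0], "slide": [130, 0, -120], "jaw": 60}
  ]
}}

```text
clock: 30.5
position: [491.8, 65.6, 304.8]
ee_rot: [0.767, -0.641, 0.001, -0.001]
contact_force: [1.0, 0.1, 0.5]
gripper_width: 60.0
grasp_force: 0.0
```

Run:
```python
from h import *
st()
a=optics.get_image("side");b=optics.get_image("top")
A=cv2.resize(a[75:230,130:285],(400,400),interpolation=3)
B=cv2.resize(b,(533,400),interpolation=2)
cv2.imwrite("pics/c5.png",cv2.resize(np.hstack([A,B]),(800,343)))
for n,i in(("side",a),("top",b)):
    d=cv2.absdiff(i,cv2.imread(f"pics/{n}0.png")).max(2)
    m=cv2.morphologyEx((d>45).astype(np.uint8),2,np.ones((3,3)))
    print(n,[cv2.boundingRect(k) for k in cv2.findContours(m,0,2)[0] if cv2.contourArea(k)>8])
```

```text
30.5 [491.8  65.6 304.8] [ 7.674e-01 -6.412e-01  7.000e-04 -1.300e-03] F [1.  0.1 0.5] w 60.0 g 0.0 j [ 0.46  0.11 -0.17  0.   -1.28 -0.28]
side [(0, 333, 46, 61), (3, 331, 10, 11), (80, 325, 22, 16), (52, 323, 30, 35), (0, 317, 8, 16), (83, 311, 4, 7), (12, 306, 10, 14), (32, 294, 5, 4), (86, 293, 26, 39), (39, 285, 8, 8), (334, 275, 27, 30), (0, 220, 38, 89), (225, 148, 18, 21), (260, 145, 6, 11), (56, 120, 5, 4), (40, 91, 21, 11), (38, 78, 22, 13), (218, 71, 58, 80), (0, 54, 9, 7), (200, 46, 16, 10), (132, 43, 11, 6), (197, 32, 13, 12), (150, 10, 19, 10), (174, 4, 32, 28), (0, 0, 187, 76)]
top [(120, 476, 30, 4), (262, 473, 5, 7), (0, 470, 68, 10), (274, 467, 11, 13), (305, 448, 8, 18), (310, 437, 13, 34), (270, 437, 21, 11), (267, 427, 37, 14), (47, 387, 24, 16), (0, 372, 35, 39), (6, 372, 5, 5), (178, 317, 87, 163), (190, 277, 7, 12), (128, 246, 68, 78), (329, 239, 21, 24), (185, 238, 26, 43), (212, 215, 58, 76)]
```

View pics/c5.png

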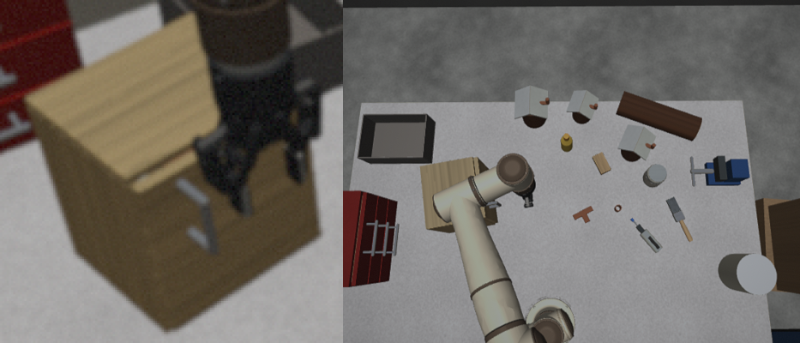

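The door is flush with the cupboard (side crop edge (130,188)). Apart from the arm, only the elbow's old spot on the bench has changed. I'm handing it in.

```bash
python3 -c "
from bench import arm
print(arm.job_done())"
```

```text
the job is handed in; nothing more can be done
None
```

I opened the door through its catch, laid the elbow flat in the tray, and pushed the door shut until the catch snapped, with the push peaking at about 19 N; I then let go and handed the job in at about 31 s, and nothing else on the bench appears to have moved.

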